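# Set out a collection order on the staging board

## Task

Set out this order on the plywood staging board: the brown carton in the middle of the blue mat, the yellow box upright in the middle of the orange mat, the green box flat on the board midway between the two mats and in line with them, the black case centred on top of the brown carton, and the white tub with the red lid upright on the board's centre line in front of the green box (on the robot's side), about 35 mm clear of it. Turn all boxes square to the board, the long ones with their long sides along the board's long edge, and leave the tape roll and the barcode scanner where they are.

Things in the scene. Friction and masses are not known exactly. Their poses are not given: they have to be found in the camera images.
- board: Fixed tan plywood staging board lying on the bench, 200 mm deep (x) by 380 mm wide (y), 8 mm thick, with a thin black strip along its long edge on the robot's side; turned up to 0.2 rad. Origin: centre of its underside; x points across it away from the robot, y along its long edge to the robot's left, z up. Both mats' centres lie at x = +30 mm, y = +125 or -125 mm in this frame (which is which varies), so the green box belongs at x = +30 mm, y = 0.
- blue_mat: Fixed blue mat on the board, 85 mm deep (board's x) by 110 mm wide (board's y), 3 mm thick, its top 11 mm above the bench, at one end of the board; place of the brown carton. Origin: centre of its underside; axes as the board's.
- orange_mat: Fixed orange mat on the board, same size as the blue one, at the other end; place of the yellow box. Origin: centre of its underside; axes as the board's.
- brown_carton: Loose brown cardboard carton with a pale tape strip along its top, 60 mm (x) by 90 mm (y, long) by 45 mm high, about 0.2 kg. Origin: centre of its underside; z up.
- yellow_box: Loose upright yellow box with a black band near its foot, 45 by 45 mm, 75 mm high, about 0.1 kg. Origin: centre of its underside; z up.
- green_box: Loose green box with a white band, 50 mm (x) by 80 mm (y, long) by 35 mm high, about 0.1 kg. Origin: centre of its underside; z up.
- black_case: Loose small black hard case with a thin grey seam, 40 mm (x) by 60 mm (y, long) by 30 mm high, about 0.1 kg; goes on top of the brown carton, long sides the same way. Origin: centre of its underside; z up.
- tub: Loose round white tub with a red screw lid, 50 mm diameter, 60 mm high, standing upright, about 0.1 kg. Origin: centre of its underside; z up.
- tape_roll: Bystander, not to be disturbed: amber roll of packing tape lying flat, 96 mm outer diameter, 48 mm high. Origin: centre of its underside; z up.
- scanner: Bystander, not to be disturbed: hand barcode scanner lying flat, grey head and black handle, 183 mm long (x), 62 mm wide, 36 mm high. Origin: on its underside, 95 mm from the handle's end; z up.
Things that resemble listed ones, but are neither listed nor needed, are in the scene too. Of the things shaped like the brown_carton, the brown one is meant.

How it is judged:
At the end, for the whole second after the job is handed in: Carton and yellow box within 13 mm of their mats' centres; green box within 15 mm (x, y) of midway; case on carton within 12 mm; tub on the robot's side of green, centres 68-102 mm apart, within 18 mm of centre line. Boxes square within 0.2 rad, all upright within 0.1 rad, released, at rest (angle between each of brown_carton, yellow_box, green_box, black_case, tub's own z axis and vertical below 0.1 rad and linear speed of each of brown_carton, yellow_box, green_box, black_case, tub below 0.02 m/s and angular speed of each of brown_carton, yellow_box, green_box, black_case, tub below 0.2 rad/s and horizontal distance between brown_carton and blue_mat below 0.013 m and height (world z) of brown_carton between 0.008 and 0.014 m and angle between the y axis of each of brown_carton, green_box, black_case and the y axis of board, either way round below 0.2 rad and horizontal distance between yellow_box and orange_mat below 0.013 m and height (world z) of yellow_box between 0.008 and 0.014 m and (angle between the y axis of yellow_box and the y axis of board, either way round below 0.2 rad or angle between the x axis of yellow_box and the y axis of board, either way round below 0.2 rad) and x of green_box in the frame of board between 0.015 and 0.045 m and y of green_box in the frame of board between -0.015 and 0.015 m and height (world z) of green_box between 0.005 and 0.011 m and horizontal distance between black_case and brown_carton below 0.012 m and z of black_case in the frame of brown_carton between 0.042 and 0.048 m and horizontal distance between tub and green_box between 0.068 and 0.102 m and x of tub in the frame of board below -0.02 m and y of tub in the frame of board between -0.018 and 0.018 m and height (world z) of tub between 0.005 and 0.011 m); the robot touches nothing.
It fails at once if the tape roll was moved more than 20 mm (distance of tape_roll from where it was at the start of the episode above 0.02 m).
It fails at once if the barcode scanner was moved more than 20 mm (distance of scanner from where it was at the start of the episode above 0.02 m).
It also fails if it takes over 128 s, if anything falls off the work surface, if the arm or the gripper's body presses on something with over 40 N, if the wrist force passes 120 N, or if a joint passes its speed limit or range.

## Robot

A 6-joint arm with a two-finger parallel gripper is mounted at the origin on the work surface. World frame = base frame: x ahead of the robot, y to its left, z up, the work surface at z = 0. Lengths are in m, angles in rad, forces in N, time in s.
With the tool pointing down it reaches from about 0.375 to 0.975 m from the base axis. Payload 3.8 kg.
Tool frame: the origin (TCP) lies between the finger pads; the fingertips stand 14 mm ahead of it and the grasp point (between the pads) lies 5 mm behind it (bot.tip_reach is the distance from the TCP to the fingertips, in m); z points along the fingers, x is the direction in which the jaws open and shut, and the axes are right-handed (so a half turn about z gives the same grasp; the last joint's range is limited). The gripper opens to 88 mm and grips with 3 to 60 N. Pads are 18 mm wide; open, the fingers measure 123 mm over their backs; the gripper's body (75 mm by 187 mm) begins 45 mm behind the grasp point.
Start: joints at [-1.272, 0.264, 1.604, -0, 1.274, -0.037], TCP at [0.222, -0.637, 0.253] pointing down, gripper open.
Joint ranges: [-2.63, 2.63], [-0.94, 2.18], [0.31, 2.57], [-1.31, 4.45], [0, 2.66], [-2.55, 2.55]. Speed limits (rad/s): [2.57, 2.57, 3.14, 3.14, 3.14, 3.14].

## Interface

Orientations are given as a unit quaternion [x, y, z, w].
In Python, from cell import bot gives the robot as it stands.
- The arm moves only by the tool step_arm, never from a script. Its argument "moves" is a list that holds one entry, the list of rows, each a list of 7 numbers: the turn, a rotation vector about the tool's x, y, z in rad, then the shift along the tool's x, y, z in cm, then the opening, from -1 (shut) to 1 (fully open), so that 0 is half open. A call has 1 to 10 rows; each row is the pose to reach, as a shift and turn from the pose commanded when the call began, along the tool's axes at that moment; what a row does not reach only later rows make up. A row lasts 1/8 s, in which the tool goes at most 62.5 mm and 10.7 degrees, less where a joint would pass 70% of its speed; a pose out of reach is approached as far as the arm can. A call with a gripper value outside its range is refused whole. The fingers move at their own pace and stop on an object; the grip force is fixed at half the most. Time passes only in rows, so rows that repeat a pose let the fingers close. It gives the time, the measured TCP pose, the force and the opening at its end, in the units of the state.
- bot.get_obs(): the state, without advancing time (a new reading comes with each control period).
- bot.get_image(name): name is "scene" or "side" or "wrist"; returns a dict with "color" (384x512x3 uint8, blue, green, red), "fx", "fy", "cx", "cy" (pixels), "D" ([k1, k2, p1, p2, k3] as OpenCV has them; the pictures are not rectified), "R" (3x3) and "t" (3): a world point X has camera coordinates R X + t. Camera axes: x right, y down, z forward; pixel columns grow to the right and rows downward; lengths in m; the calibration is good to about 2 mm. A picture is of the moment at which its call begins. There is no depth.
- bot.sign_off(): hands the job in, once; it reports no verdict.
The state is a dict: "clock": time; "qpos": joint angles; "joint_velocities": joint speeds; "joint_efforts": joint torques, N m; "tcp_pos": TCP position; "ee_rot": TCP orientation; "force": force on the tool from outside, world axes, zero at the start; "ft_torque": the same for the moment, N m; "opening": finger opening in m.
Only numpy, scipy, OpenCV 4.12 (cv2) and the standard library are available. Lean on these libraries where they do the work, as an engineer would, in place of code of your own. Each camera call takes 0.05 s, during which the arm holds its last target.

## Working session

There is one attempt and no reset: what is moved stays moved. The work goes in short steps, Python scripts to look and compute and a tool call to move; the robot and the scene stay as the last step left them, time stands still between calls to the robot, and variables do not carry over. Pictures are saved under pics/ and viewed, and the job is handed in when it is done.

Besides the shell and the picture viewer there is one more tool, called after "Emit:" as name([rows], argument=value, ...), one row to a line, values as JSON. step_arm: Moves the arm, as the interface text tells. Its arguments: {"type":"object","properties":{"moves":{"type":"array"}},"required":["moves"]}

```bash
ls; mkdir -p pics; python3 - <<'E'
from cell import bot
import cv2
o=bot.get_obs(); print(o)
for n in("scene","side","wrist"):
    im=bot.get_image(n); cv2.imwrite(f"pics/{n}0.png",im["color"]); print(n,im["fx"],im["cx"],im["D"],im["R"],im["t"])
E
```

```text
pics
{'clock': 0.0, 'qpos': array([-1.27191124e+00,  2.64739497e-01,  1.60535033e+00, -8.05855504e-06,
        1.27370290e+00, -3.69361597e-02]), 'joint_velocities': array([ 1.73282502e-03,  7.44566465e-04, -9.58369232e-04, -7.10118671e-05,
        8.36737635e-04,  5.86326457e-04]), 'joint_efforts': array([-1.92624893e-04, -5.02118790e+01, -3.56876922e+01,  7.28619075e-02,
        2.93393922e-02, -1.96234132e-04]), 'tcp_pos': array([ 0.22221734, -0.63666094,  0.25140996]), 'ee_rot': array([ 8.15335905e-01, -5.78987178e-01, -8.75113498e-04, -6.66539874e-04]), 'force': array([ 0.80331169,  0.42111768, -0.58320918]), 'ft_torque': array([-0.07172367,  0.00779156, -0.00462681]), 'opening': 0.08805497738061888}
scene 375.47954134753326 256.3729483016485 [-0.00842985  0.          0.          0.          0.        ] [[ 0.81444781  0.58023536  0.00130227]
 [ 0.38420628 -0.53760686 -0.75057605]
 [-0.43481065  0.61180536 -0.6607828 ]] [-0.39139064 -0.12744824  1.34262212]
side 395.89382196196453 254.43297293919747 [-0.09228207  0.          0.          0.          0.        ] [[-0.84881498 -0.52865262 -0.00628683]
 [-0.34460311  0.56224146 -0.75175344]
 [ 0.40095115 -0.63593313 -0.65941432]] [0.37080656 0.1614733  1.41881016]
wrist 300.53045174491194 255.32726151294818 [-0.03031776  0.          0.          0.          0.        ] [[ 0.32983896 -0.94403505 -0.00202309]
 [-0.89889457 -0.31472053  0.30485986]
 [-0.2884351  -0.09873611 -0.95239507]] [-0.67501997 -0.04206211  0.39165737]
```

View pics/scene0.png

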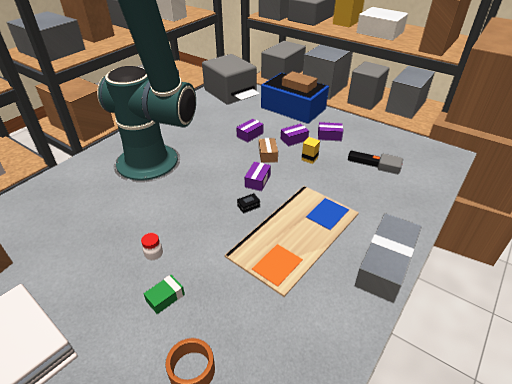

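View pics/side0.png

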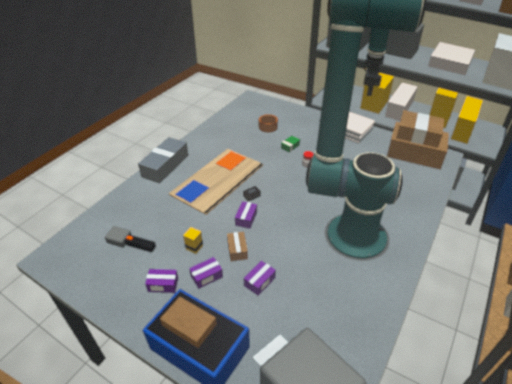

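View pics/wrist0.png

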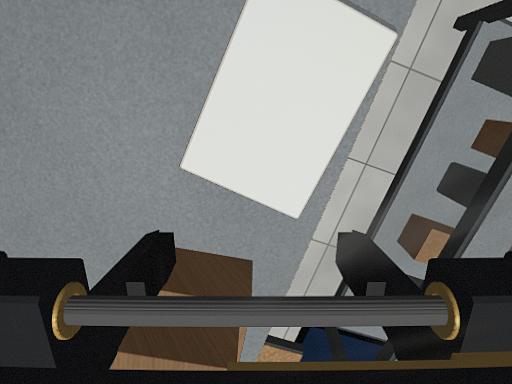

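The scene picture shows the board at the centre with the orange mat at (277,264) and the blue mat at (327,213). The other objects are the black case (248,203), tub (151,245), green box (164,293), yellow box (311,150), tape roll (190,362) and scanner (376,161).

Five things are carton-shaped. Four are purple, at (250,129), (295,134), (331,131) and (258,175). The only brown one is at (268,149) with a pale strip, so it fits the description. I'll enlarge it to confirm.

```bash
cat > h.py <<'E'
import numpy as np,cv2
from cell import bot
from scipy.spatial.transform import Rotation as Ro
def px2w(im,uv,z):
    K=np.array([[im["fx"],0,im["cx"]],[0,im["fy"],im["cy"]],[0,0,1]])
    p=cv2.undistortPoints(np.array(uv,float).reshape(-1,1,2),K,np.array(im["D"])).reshape(-1,2)
    R=np.array(im["R"]);t=np.array(im["t"]);c=-R.T@t
    d=np.c_[p,np.ones(len(p))]@R
    return c+d*((z-c[2])/d[:,2])[:,None]
def w2px(im,X):
    K=np.array([[im["fx"],0,im["cx"]],[0,im["fy"],im["cy"]],[0,0,1]])
    return cv2.projectPoints(np.array(X,float).reshape(-1,1,3),cv2.Rodrigues(np.array(im["R"]))[0],np.array(im["t"]),K,np.array(im["D"]))[0].reshape(-1,2)
E
python3 - <<'E'
import cv2
s=cv2.imread("pics/scene0.png"); d=cv2.imread("pics/side0.png")
cv2.imwrite("pics/c1.png",cv2.resize(s[110:220,220:410],None,fx=4,fy=4,interpolation=cv2.INTER_CUBIC))
cv2.imwrite("pics/c2.png",cv2.resize(s[185:385,130:360],None,fx=3,fy=3,interpolation=cv2.INTER_CUBIC)[:600])
cv2.imwrite("pics/c3.png",cv2.resize(d[110:300,100:300],None,fx=3,fy=3,interpolation=cv2.INTER_CUBIC))
E
```

```text
(no output)
```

View pics/c1.png

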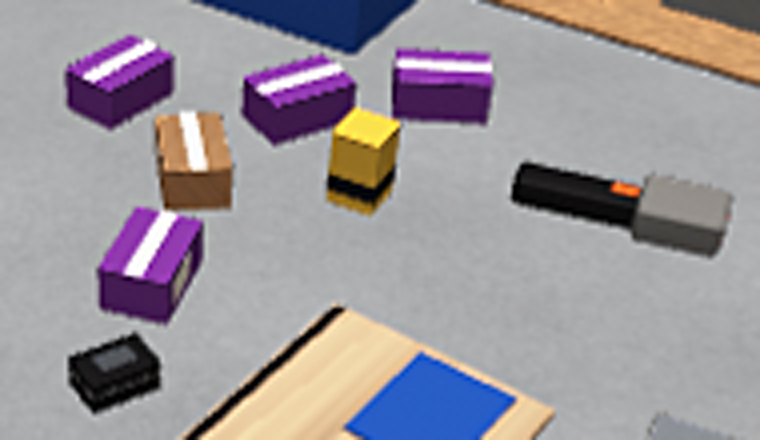

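View pics/c2.png

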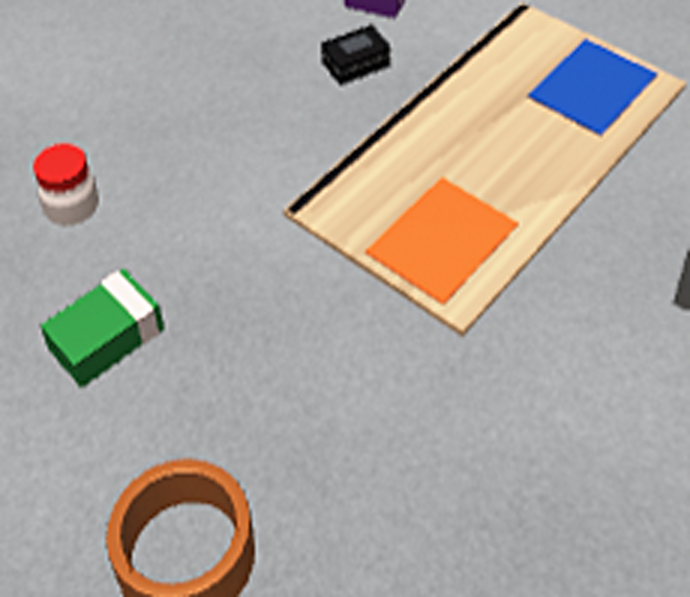

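View pics/c3.png

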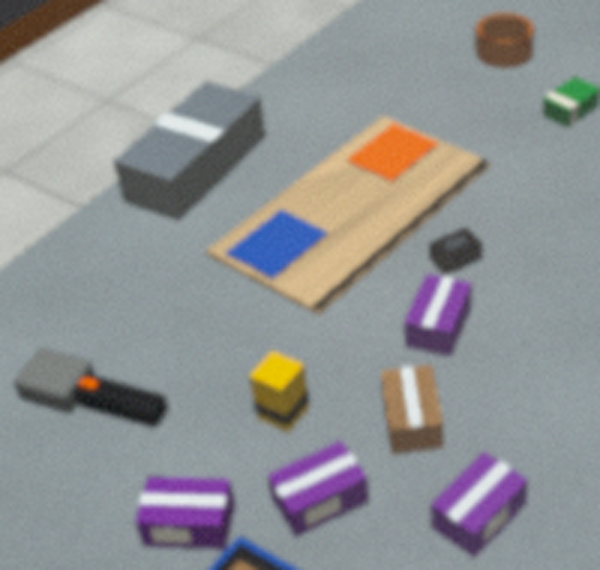

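```bash
cat > m.py <<'E'
from h import *
from scipy.optimize import least_squares
import sys
im=bot.get_image("scene")
def fit(name,c,off,s,z,dx,dy):
    uv=np.array(c,float)/s+off; P=px2w(im,uv,z)
    e=[np.linalg.norm(P[i]-P[(i+1)%4])*1000 for i in range(4)]
    base=np.array([[1,1],[1,-1],[-1,-1],[-1,1]])*[dx/2,dy/2]
    best=None
    for sh in range(4):
      for flip in(1,-1):
       b=np.roll(base[::flip],sh,0)
       f=lambda p:(np.c_[np.cos(p[2])*b[:,0]-np.sin(p[2])*b[:,1],np.sin(p[2])*b[:,0]+np.cos(p[2])*b[:,1]]+p[:2]-P[:,:2]).ravel()
       for a0 in(-1,0,1):
        r=least_squares(f,[*P[:,:2].mean(0),a0])
        if abs(r.x[2])<=1.6 and (best is None or r.cost<best.cost-1e-9):best=r
    print(name,best.x.round(4),"rms mm",(np.sqrt(best.cost*2/4)*1000).round(1),"edges",np.round(e))
    return best.x
if __name__=="__main__":
    A=((220,110),4);B=((130,185),3)
    fit("brown",[(157,120),(215,113),(232,173),(165,179)],*A,.045,.06,.09)
    fit("yellow",[(355,107),(400,124),(381,157),(332,141)],*A,.075,.045,.045)
    fit("black",[(70,368),(135,335),(158,358),(95,392)],*A,.03,.04,.06)
    fit("green",[(43,326),(120,271),(160,308),(80,363)],*B,.035,.05,.08)
    fit("board",[(288,212),(525,6),(685,87),(464,332)],*B,.008,.2,.38)
    fit("orange",[(442,179),(518,225),(444,302),(367,250)],*B,.011,.085,.11)
    fit("blue",[(587,40),(656,75),(600,133),(529,94)],*B,.011,.085,.11)
    print("tub",px2w(im,np.array([61,166])/3+B[0],.06))
    print("tape",px2w(im,np.array([180,512])/3+B[0],.048))
    print("scan",px2w(im,np.array([[515,175],[685,195],[728,210]])/4+A[0],.03))
E
python3 m.py
```

```text
brown [0.335  0.2758 0.7391] rms mm 4.0 edges [55. 97. 59. 93.]
yellow [0.471  0.3434 0.1154] rms mm 7.1 edges [45. 56. 46. 60.]
black [ 0.4406  0.0158 -0.2966] rms mm 3.9 edges [62. 32. 61. 33.]
green [ 0.4689 -0.3637 -0.1639] rms mm 3.4 edges [74. 53. 74. 49.]
board [ 0.6187  0.0012 -0.0761] rms mm 3.9 edges [375. 195. 373. 196.]
orange [ 0.637  -0.1233 -0.0789] rms mm 2.0 edges [ 84. 106.  84. 106.]
blue [ 0.6542  0.1258 -0.0855] rms mm 2.4 edges [ 82. 106.  82. 106.]
tub [[ 0.34358699 -0.28488407  0.06      ]]
tape [[ 0.63475138 -0.44861845  0.048     ]]
scan [[0.58120083 0.42228995 0.03      ]
 [0.71477849 0.48071172 0.03      ]
 [0.75288646 0.48085668 0.03      ]]
```

The enlarged crop confirms that the brown one, at about (268,149), is the carton, since all the others are purple. The fitted sizes agree with those given to within a few mm. Next I'll write a move planner, and the green box comes first.

```bash
cat > p.py <<'E'
from h import *
import sys
# python3 p.py phi x y z [x y z ...]: tool-frame shifts (cm) from the present pose
a=list(map(float,sys.argv[1:]))
o=bot.get_obs();R0=Ro.from_quat(o["ee_rot"]).as_matrix();phi=a[0]
x=np.array([np.cos(phi),np.sin(phi),0]);z=np.array([0,0,-1.]);Rt=np.c_[x,np.cross(z,x),z]
q1=np.arctan2(a[2],a[1])
print("clock",o["clock"],"tcp",o["tcp_pos"].round(4),"open",o["opening"].round(4),"phi now",np.arctan2(R0[1,0],R0[0,0]).round(3),"q6",o["qpos"][5].round(2),"target q6~",round(q1-phi,2))
rv=Ro.from_matrix(R0.T@Rt).as_rotvec()
print("turn",rv.round(3),"rows",np.ceil(np.linalg.norm(rv)/.187))
pr=o["tcp_pos"]
for i in range(1,len(a),3):
    t=np.array(a[i:i+3]);d=R0.T@(t-o["tcp_pos"]);print("shift cm",(d*100).round(2),"rows",np.ceil(np.linalg.norm(t-pr)/.0625));pr=t
E
python3 p.py -0.164 0.45 -0.36 0.25
```

```text
Traceback (most recent call last):
  File "p.py", line 8, in <module>
    print("clock",o["clock"],"tcp",o["tcp_pos"].round(4),"open",o["opening"].round(4),"phi now",np.arctan2(R0[1,0],R0[0,0]).round(3),"q6",o["qpos"][5].round(2),"target q6~",round(q1-phi,2))
                                                                ^^^^^^^^^^^^^^^^^^
AttributeError: 'float' object has no attribute 'round'
```

```bash
sed -i 's/o\["opening"\].round(4)/round(float(o["opening"]),4)/' p.py
python3 p.py -0.164 0.45 -0.36 0.25; python3 - <<'E'
from h import *
o=bot.get_obs();im=bot.get_image("wrist");R0=Ro.from_quat(o["ee_rot"]).as_matrix()
R=np.array(im["R"]);c=-R.T@im["t"];print("cam in tool",R0.T@(c-o["tcp_pos"]));print("axis in tool",R0.T@R[2], "x",R0.T@R[0],bot.tip_reach)
print(px2w(im,[[256,100],[256,192]],.035)-o["tcp_pos"])
E
```

```text
clock 0.2 tcp [ 0.2223 -0.6369  0.2519] open 0.0881 phi now -1.235 q6 -0.04 target q6~ -0.51
turn [-1.000e-03  1.000e-03 -1.071e+00] rows 6.0
shift cm [-18.64 -30.62   0.22] rows 6.0
cam in tool [ 0.00110369 -0.07956813 -0.13292101]
axis in tool [6.89042228e-05 3.04916340e-01 9.52379137e-01] x [ 9.99999929e-01 -3.73609913e-04  4.72664171e-05] 0.014
[[ 0.07004031  0.02281074 -0.21688897]
 [-0.0320288  -0.01292731 -0.21688897]]
```

```bash
python3 p.py -0.164 0.461 -0.413 0.25
```

```text
clock 0.25 tcp [ 0.2223 -0.637   0.2521] open 0.088 phi now -1.235 q6 -0.04 target q6~ -0.57
turn [-1.000e-03  1.000e-03 -1.071e+00] rows 6.0
shift cm [-13.29 -29.92   0.22] rows 6.0
```

Emit:
step_arm([
  [[0,0,-1.07,-13.3,-29.9,0.2,1],[0,0,-1.07,-13.3,-29.9,0.2,1],[0,0,-1.07,-13.3,-29.9,0.2,1],[0,0,-1.07,-13.3,-29.9,0.2,1],[0,0,-1.07,-13.3,-29.9,0.2,1],[0,0,-1.07,-13.3,-29.9,0.2,1],[0,0,-1.07,-13.3,-29.9,0.2,1],[0,0,-1.07,-13.3,-29.9,0.2,1]],
])

```text
clock: 1.25
tcp_pos: [0.4603, -0.4137, 0.2506]
ee_rot: [0.996, -0.084, -0.0, 0.0]
force: [0.4, -0.7, 1.0]
opening: 0.0882
```

```bash
cat > w.py <<'E'
from h import *
import sys,pickle
im=bot.get_image("wrist");n=sys.argv[1];cv2.imwrite(f"pics/{n}.png",im["color"]);pickle.dump(im,open(n+".pkl","wb"));print(bot.get_obs()["tcp_pos"])
E
python3 w.py w1
```

```text
[ 0.46013383 -0.41398071  0.25062181]
```

View pics/w1.png

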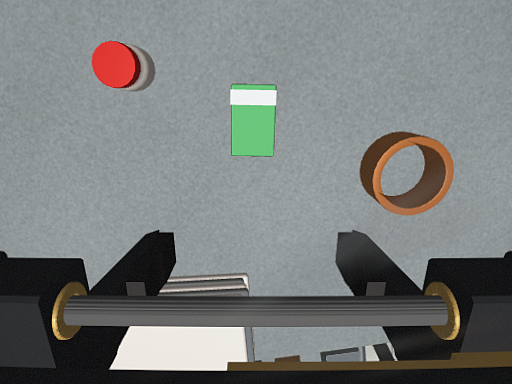

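The wrist view shows the green box's top corners at (231,84), (276,84), (274,156) and (232,156). The tub lid is at (116,64) and the tape roll at (413,173).

```bash
sed -i 's/^im=bot.*/im=None/; s/def fit(name,c,off,s,z,dx,dy):/def fit(name,c,off,s,z,dx,dy,im):/' m.py; python3 - <<'E'
from m import *
import pickle
im=pickle.load(open("w1.pkl","rb"))
fit("green",[(231,84),(276,84),(274,156),(232,156)],(0,0),1,.035,.05,.08,im)
print("tub",px2w(im,[[116,64]],.06),"tape",px2w(im,[[413,173]],.048))
E
python3 p.py -0.164 .4689 -.364 .12  .4689 -.364 .026
```

```text
green [ 0.467  -0.3649 -0.1738] rms mm 0.4 edges [49. 80. 49. 80.]
tub [[ 0.3408691  -0.28363979  0.06      ]] tape [[ 0.64034192 -0.45214942  0.048     ]]
clock 1.3 tcp [ 0.4601 -0.414   0.2506] open 0.0877 phi now -0.168 q6 -0.6 target q6~ -0.5
turn [ 0.     0.    -0.004] rows 1.0
shift cm [ 0.03 -5.08 13.06] rows 3.0
shift cm [ 0.04 -5.08 22.46] rows 2.0
```

```bash
python3 p.py -0.173 .467 -.365 .09  .467 -.365 .022
```

```text
clock 1.3 tcp [ 0.4601 -0.414   0.2506] open 0.0877 phi now -0.168 q6 -0.6 target q6~ -0.49
turn [0.    0.    0.005] rows 1.0
shift cm [-0.14 -4.95 16.06] rows 3.0
shift cm [-0.13 -4.95 22.86] rows 2.0
```

Emit:
step_arm([
  [[0,0,0.005,-0.1,-5,16,1],[0,0,0.005,-0.1,-5,16,1],[0,0,0.005,-0.1,-5,16,1],[0,0,0.005,-0.1,-5,20,1],[0,0,0.005,-0.1,-5,22.9,1],[0,0,0.005,-0.1,-5,22.9,1],[0,0,0.005,-0.1,-5,22.9,-1],[0,0,0.005,-0.1,-5,22.9,-1],[0,0,0.005,-0.1,-5,22.9,-1],[0,0,0.005,-0.1,-5,22.9,-1]],
])

```text
clock: 2.55
tcp_pos: [0.4683, -0.364, 0.0226]
ee_rot: [0.996, -0.085, 0.0, 0.0]
force: [-1.4, -0.1, 0.2]
opening: 0.0508
```

```bash
python3 p.py -0.173 .468 -.364 .15; python3 p.py -0.075 .62 -.16 .32
```

```text
clock 2.55 tcp [ 0.4683 -0.364   0.0226] open 0.0508 phi now -0.17 q6 -0.53 target q6~ -0.49
turn [ 0.001 -0.001  0.003] rows 1.0
shift cm [-2.000e-02  1.000e-02 -1.274e+01] rows 3.0
clock 2.55 tcp [ 0.4683 -0.364   0.0226] open 0.0508 phi now -0.17 q6 -0.53 target q6~ -0.18
turn [ 0.001 -0.001 -0.095] rows 1.0
shift cm [ 11.52 -22.65 -29.75] rows 7.0
```

Emit:
step_arm([
  [[0,0,0,0,0,-6,-1],[0,0,0,0,0,-12,-1],[0,0,-0.095,11.5,-22.6,-29.7,-1],[0,0,-0.095,11.5,-22.6,-29.7,-1],[0,0,-0.095,11.5,-22.6,-29.7,-1],[0,0,-0.095,11.5,-22.6,-29.7,-1],[0,0,-0.095,11.5,-22.6,-29.7,-1],[0,0,-0.095,11.5,-22.6,-29.7,-1],[0,0,-0.095,11.5,-22.6,-29.7,-1]],
])

```text
clock: 3.68
tcp_pos: [0.619, -0.1604, 0.3177]
ee_rot: [0.999, -0.037, -0.001, 0.0]
force: [-0.3, 0.1, -1.6]
opening: 0.0493
```

```bash
python3 w.py w2
```

```text
[ 0.61842541 -0.16084298  0.3169341 ]
```

View pics/w2.png

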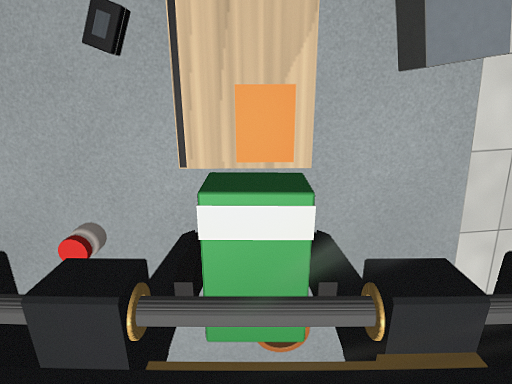

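The orange mat's corners are at (235,84), (296,84), (294,162) and (236,161), with the board's end corners at (180,167) and (312,167). The green box is held and hanging straight.

```bash
python3 - <<'E'
from m import *
import pickle
im=pickle.load(open("w2.pkl","rb"))
x=fit("orange",[(235,84),(296,84),(294,162),(236,161)],(0,0),1,.011,.085,.11,im)
b=px2w(im,[(180,167),(312,167)],.008);print(b)
y=np.array([-np.sin(x[2]),np.cos(x[2])]);ex=np.array([np.cos(x[2]),np.sin(x[2])])
print("mid",x[:2]+.125*y,"blue",x[:2]+.25*y, "corner pred",x[:2]-ex*.13-.065*y,x[:2]+ex*.07-.065*y)
E
```

```text
orange [ 0.6363 -0.1242 -0.0749] rms mm 0.8 edges [ 84. 110.  87. 109.]
[[ 0.50372684 -0.17838018  0.008     ]
 [ 0.70274082 -0.19306289  0.008     ]]
mid [6.45667028e-01 4.77842258e-04] blue [0.65502431 0.12512712] corner pred [ 0.50180871 -0.17925748] [ 0.70124755 -0.19422913]
```

```bash
python3 p.py -0.074 .646 .001 .12 .646 .001 .032
```

```text
clock 3.725 tcp [ 0.6184 -0.1608  0.3169] open 0.0496 phi now -0.075 q6 -0.22 target q6~ 0.08
turn [-0.     0.003 -0.001] rows 1.0
shift cm [  1.59 -16.35  19.69] rows 5.0
shift cm [  1.62 -16.35  28.49] rows 2.0
```

Emit:
step_arm([
  [[0,0.003,0,1.6,-16.3,8,-1],[0,0.003,0,1.6,-16.3,12,-1],[0,0.003,0,1.6,-16.3,18,-1],[0,0.003,0,1.6,-16.3,22,-1],[0,0.003,0,1.6,-16.3,25,-1],[0,0.003,0,1.6,-16.3,27,-1],[0,0.003,0,1.6,-16.3,27,-1],[0,0.003,0,1.6,-16.3,27,-1]],
])

```text
clock: 4.72
tcp_pos: [0.6482, -0.0003, 0.0494]
ee_rot: [0.999, -0.038, 0.002, 0.0]
force: [-0.3, 1.0, -1.0]
opening: 0.0498
```

```bash
python3 p.py -0.074 .646 .001 .032
```

```text
clock 4.725 tcp [ 6.482e-01 -3.000e-04  4.940e-02] open 0.0498 phi now -0.076 q6 0.04 target q6~ 0.08
turn [ 0.    -0.004 -0.002] rows 1.0
shift cm [-0.23 -0.11  1.74] rows 1.0
```

Emit:
step_arm([
  [[0,-0.004,0,-0.2,-0.1,1,-1],[0,-0.004,0,-0.2,-0.1,1.7,-1],[0,-0.004,0,-0.2,-0.1,1.7,-1],[0,-0.004,0,-0.2,-0.1,1.7,0.5],[0,-0.004,0,-0.2,-0.1,1.7,1],[0,-0.004,0,-0.2,-0.1,1.7,1],[0,-0.004,0,-0.2,-0.1,-3,1],[0,-0.004,0,-0.2,-0.1,-9,1]],
])

```text
clock: 5.72
tcp_pos: [0.6441, 0.0021, 0.1378]
ee_rot: [0.999, -0.037, -0.003, -0.0]
force: [0.2, -0.7, 0.6]
opening: 0.0884
```

```bash
python3 p.py -0.074 .60 -.05 .25;  python3 p.py 0.739 .371 .239 .25
```

```text
clock 5.725 tcp [0.6441 0.0021 0.1378] open 0.0884 phi now -0.075 q6 0.04 target q6~ -0.01
turn [ 0.     0.005 -0.001] rows 1.0
shift cm [ -4.06   5.53 -11.2 ] rows 3.0
clock 5.725 tcp [0.6441 0.0021 0.1378] open 0.0884 phi now -0.075 q6 0.04 target q6~ -0.17
turn [-0.002  0.005 -0.814] rows 5.0
shift cm [-29.06 -21.57 -11.07] rows 7.0
```

Emit:
step_arm([
  [[0,0,-0.1,-4,-4,-11,1],[0,0,-0.81,-29,-21.5,-11,1],[0,0,-0.81,-29,-21.5,-11,1],[0,0,-0.81,-29,-21.5,-11,1],[0,0,-0.81,-29,-21.5,-11,1],[0,0,-0.81,-29,-21.5,-11,1],[0,0,-0.81,-29,-21.5,-11,1],[0,0,-0.81,-29,-21.5,-11,1],[0,0,-0.81,-29,-21.5,-11,1],[0,0,-0.81,-29,-21.5,-11,1]],
])

```text
clock: 6.98
tcp_pos: [0.3734, 0.2375, 0.2487]
ee_rot: [0.933, 0.359, -0.001, -0.0]
force: [-0.3, 1.0, -0.2]
opening: 0.0881
```

```bash
python3 w.py w3
```

```text
[0.37337002 0.23750297 0.24867737]
```

View pics/w3.png

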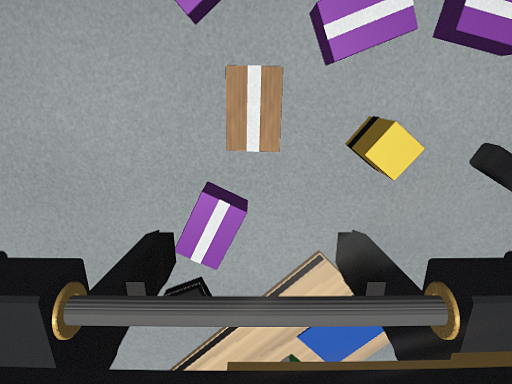

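In the wrist view the brown carton's top corners are (226,65), (283,67), (280,152) and (226,151). The yellow box's top is at about (393,150), and the purple decoys are well clear of the fingers.

```bash
python3 - <<'E'
from m import *
import pickle
im=pickle.load(open("w3.pkl","rb"))
fit("brown",[(226,65),(283,67),(280,152),(226,151)],(0,0),1,.045,.06,.09,im)
fit("yellow",[(363,151),(393,121),(424,149),(396,180)],(0,0),1,.075,.045,.045,im)
print(px2w(im,[(206,182),(247,209)],.045))
E
```

```text
brown [0.3307 0.2819 0.7124] rms mm 0.5 edges [60. 90. 61. 91.]
yellow [0.4644 0.3506 0.06  ] rms mm 2.6 edges [41. 46. 42. 50.]
[[0.34347584 0.1843277  0.045     ]
 [0.4013883  0.19115155 0.045     ]]
```

```bash
python3 p.py .712 .331 .281 .09  .331 .281 .027
```

```text
clock 7.025 tcp [0.3734 0.2375 0.2487] open 0.0881 phi now 0.733 q6 -0.22 target q6~ -0.01
turn [-0.001  0.001  0.021] rows 1.0
shift cm [-0.21 -6.06 15.87] rows 3.0
shift cm [-0.21 -6.05 22.17] rows 2.0
```

Emit:
step_arm([
  [[0,0,0.02,-0.2,-6,15.5,1],[0,0,0.02,-0.2,-6,15.5,1],[0,0,0.02,-0.2,-6,15.5,1],[0,0,0.02,-0.2,-6,19,1],[0,0,0.02,-0.2,-6,22.2,1],[0,0,0.02,-0.2,-6,22.2,1],[0,0,0.02,-0.2,-6,22.2,-1],[0,0,0.02,-0.2,-6,22.2,-1],[0,0,0.02,-0.2,-6,22.2,-1],[0,0,0.02,-0.2,-6,22.2,-1]],
])

```text
clock: 8.28
tcp_pos: [0.3316, 0.2819, 0.0283]
ee_rot: [0.937, 0.35, 0.001, -0.0]
force: [-0.4, -1.6, 6.0]
opening: 0.0597
```

```bash
python3 p.py -0.074 .655 .126 .2 .655 .126 .045
```

```text
clock 8.275 tcp [0.3316 0.2819 0.0283] open 0.0597 phi now 0.715 q6 -0.07 target q6~ 0.26
turn [-0.001 -0.001  0.789] rows 5.0
shift cm [ 14.22  32.97 -17.17] rows 7.0
shift cm [14.2  32.97 -1.67] rows 3.0
```

Emit:
step_arm([
  [[0,0,0,0,0,-6,-1],[0,0,0,0,0,-12,-1],[0,0,0.79,14.2,33,-17,-1],[0,0,0.79,14.2,33,-17,-1],[0,0,0.79,14.2,33,-17,-1],[0,0,0.79,14.2,33,-17,-1],[0,0,0.79,14.2,33,-17,-1],[0,0,0.79,14.2,33,-17,-1],[0,0,0.79,14.2,33,-17,-1],[0,0,0.79,14.2,33,-17,-1]],
])

```text
clock: 9.52
tcp_pos: [0.6536, 0.1253, 0.1957]
ee_rot: [0.999, -0.038, -0.002, -0.0]
force: [-1.1, 0.9, -1.5]
opening: 0.0598
```

```bash
python3 p.py -0.074 .655 .126 .04;python3 w.py w4
```

```text
clock 9.525 tcp [0.6536 0.1253 0.1957] open 0.0598 phi now -0.075 q6 0.23 target q6~ 0.26
turn [ 0.     0.003 -0.001] rows 1.0
shift cm [ 0.19 -0.09 15.57] rows 3.0
[0.65309876 0.12566221 0.1957787 ]
```

View pics/w4.png

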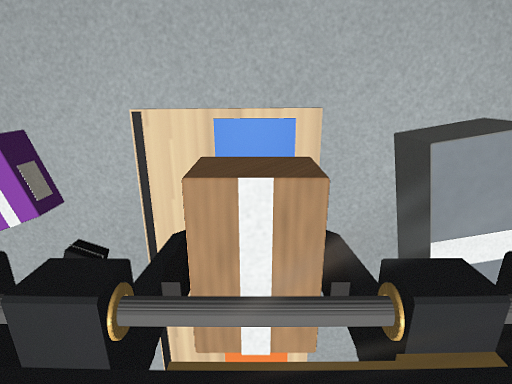

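```bash
python3 - <<'E'
from m import *
import pickle
im=pickle.load(open("w4.pkl","rb"))
print(px2w(im,[(183,178),(329,178)],.2124).mean(0), px2w(im,[(213,118),(296,118)],.011).mean(0),px2w(im,[(130,109),(322,107)],.008))
o=np.array([.655,.1257]);y=np.array([.074,.997]);x=np.array([.997,-.074]);print("exp blue far",o+.055*y,"board corners",o+.065*y-.13*x,o+.065*y+.07*x)
E
```

```text
[0.65811721 0.17139061 0.2124    ] [0.65705698 0.18020937 0.011     ] [[0.5287093  0.19914832 0.008     ]
 [0.72734649 0.18592065 0.008     ]]
exp blue far [0.65907  0.180535] board corners [0.5302   0.200125] [0.7296   0.185325]
```

Emit:
step_arm([
  [[0,0.003,0,0.1,0,6,-1],[0,0.003,0,0.1,0,11,-1],[0,0.003,0,0.1,0,14,-1],[0,0.003,0,0.1,0,15.5,-1],[0,0.003,0,0.1,0,15.5,-1],[0,0.003,0,0.1,0,15.5,0.2],[0,0.003,0,0.1,0,15.5,1],[0,0.003,0,0.1,0,15.5,1],[0,0.003,0,0.1,0,9,1],[0,0.003,0,0.1,0,2,1]],
])

```text
clock: 10.82
tcp_pos: [0.6548, 0.125, 0.1673]
ee_rot: [0.999, -0.038, 0.0, 0.0]
force: [1.3, 0.8, -0.1]
opening: 0.0882
```

```bash
python3 p.py -0.3 .427 -.032 .25
```

```text
clock 10.825 tcp [0.6548 0.125  0.1673] open 0.0882 phi now -0.075 q6 0.23 target q6~ 0.23
turn [ 0.    -0.     0.225] rows 2.0
shift cm [-21.54  17.37  -8.26] rows 5.0
```

Emit:
step_arm([
  [[0,0,0,0,0,-6,1],[0,0,0.22,-21.5,17.4,-8.3,1],[0,0,0.22,-21.5,17.4,-8.3,1],[0,0,0.22,-21.5,17.4,-8.3,1],[0,0,0.22,-21.5,17.4,-8.3,1],[0,0,0.22,-21.5,17.4,-8.3,1],[0,0,0.22,-21.5,17.4,-8.3,1],[0,0,0.22,-21.5,17.4,-8.3,1]],
])

```text
clock: 11.82
tcp_pos: [0.4287, -0.032, 0.2499]
ee_rot: [0.989, -0.147, 0.002, -0.0]
force: [-0.0, -0.7, 0.2]
opening: 0.088
```

```bash
python3 w.py w5; python3 -c "
import cv2
i=cv2.imread('pics/w5.png');cv2.imwrite('pics/w5b.png',cv2.resize(i[40:190,180:330],None,fx=4,fy=4,interpolation=cv2.INTER_CUBIC))"
```

```text
[ 0.42884232 -0.03182937  0.24963158]
```

View pics/w5.png

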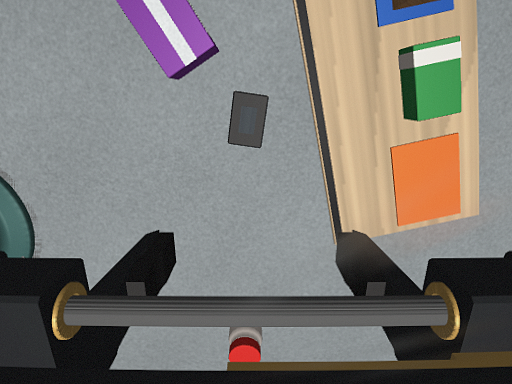

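View pics/w5b.png

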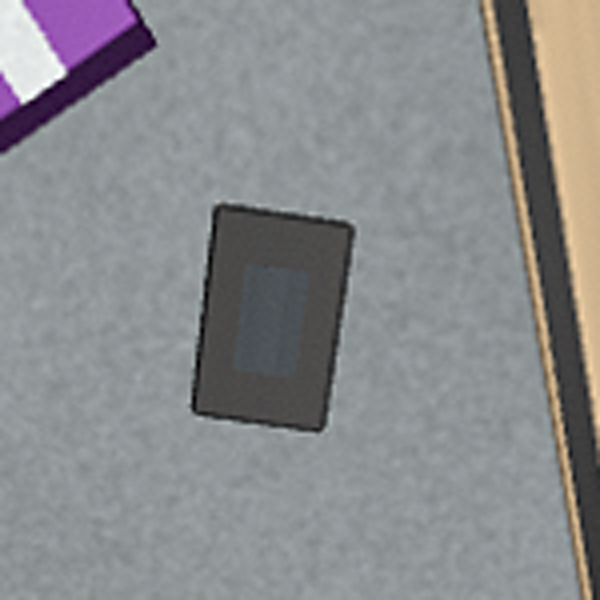

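The black case's top corners are at (234,91), (268.5,96), (261,148) and (228,143). The green box sits on the board between the mats.

```bash
python3 - <<'E'
from m import *
import pickle,os
im=pickle.load(open("w5.pkl","rb"))
x=fit("case",[(216,205),(354,225),(325,431),(192,411)],(180,40),4,.03,.04,.06,im)
os.system(f"python3 p.py {x[2]} {x[0]} {x[1]} .09 {x[0]} {x[1]} .018")
E
```

```text
clock 11.875 tcp [ 0.4288 -0.0318  0.2496] open 0.0882 phi now -0.295 q6 0.16 target q6~ 0.48
turn [-0.001 -0.003  0.14 ] rows 1.0
shift cm [-0.72 -5.02 15.97] rows 3.0
shift cm [-0.74 -5.01 23.17] rows 2.0
case [ 0.437   0.0183 -0.4348] rms mm 0.9 edges [39. 59. 40. 58.]
```

Emit:
step_arm([
  [[0,-0.003,0.14,-0.7,-5,15.5,1],[0,-0.003,0.14,-0.7,-5,15.5,1],[0,-0.003,0.14,-0.7,-5,15.5,1],[0,-0.003,0.14,-0.7,-5,20,1],[0,-0.003,0.14,-0.7,-5,23,1],[0,-0.003,0.14,-0.7,-5,23,1],[0,-0.003,0.14,-0.7,-5,23,-1],[0,-0.003,0.14,-0.7,-5,23,-1],[0,-0.003,0.14,-0.7,-5,23,-1],[0,-0.003,0.14,-0.7,-5,23,-1]],
])

```text
clock: 13.12
tcp_pos: [0.4365, 0.0176, 0.0198]
ee_rot: [0.976, -0.216, -0.0, -0.0]
force: [-0.0, -0.2, -0.0]
opening: 0.0501
```

```bash
python3 p.py -0.074 .64 -.03 .25 .655 .126 .2
```

```text
clock 13.125 tcp [0.4365 0.0176 0.0198] open 0.0501 phi now -0.435 q6 0.42 target q6~ 0.03
turn [-0.001  0.    -0.361] rows 2.0
shift cm [ 20.46  -4.28 -23.02] rows 5.0
shift cm [ 15.24 -19.05 -18.01] rows 3.0
```

Emit:
step_arm([
  [[0,0,0,0,0,0,-1],[0,0,0,0,0,0,-1],[0,0,0,0,0,0,-1],[0,0,0,0,0,-6,-1],[0,0,0,0,0,-12,-1],[0,0,-0.36,17,-6,-24,-1],[0,0,-0.36,17,-6,-24,-1],[0,0,-0.36,17,-6,-24,-1],[0,0,-0.36,17,-6,-24,-1],[0,0,-0.36,17,-6,-24,-1]],
])

```text
clock: 14.38
tcp_pos: [0.6178, -0.0, 0.26]
ee_rot: [0.999, -0.038, 0.001, -0.0]
force: [-1.5, 0.3, -1.5]
opening: 0.0398
```

```bash
python3 p.py -0.074 .655 .126 .2; python3 w.py w6; python3 -c "
import cv2
i=cv2.imread('pics/w6.png');cv2.imwrite('pics/w6b.png',cv2.resize(i[0:250,120:390],None,fx=2.4,fy=2.4,interpolation=cv2.INTER_CUBIC))"
```

```text
clock 14.375 tcp [ 0.6178 -0.      0.26  ] open 0.0398 phi now -0.075 q6 0.03 target q6~ 0.26
turn [-0.001 -0.002 -0.001] rows 1.0
shift cm [  2.75 -12.84   6.01] rows 3.0
[6.15784032e-01 1.59009710e-04 2.58415455e-01]
```

View pics/w6b.png

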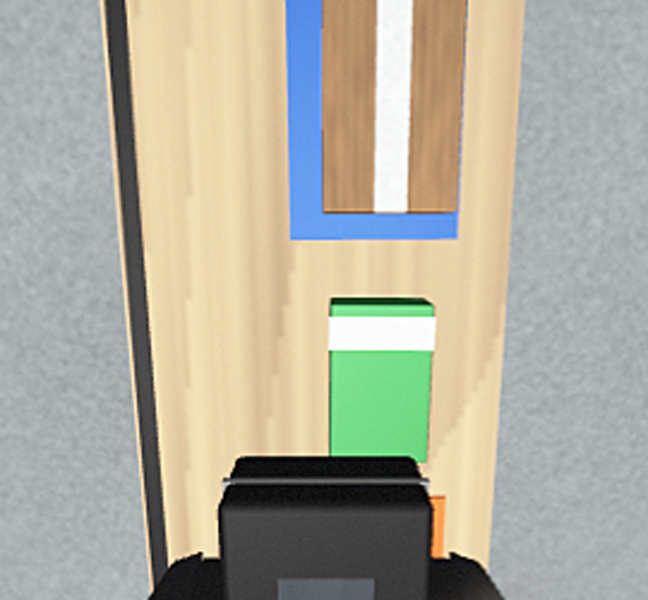

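```bash
python3 - <<'E'
from m import *
import pickle
im=pickle.load(open("w6.pkl","rb"))
f=lambda p:np.array(p)/2.4+[120,0]
c=px2w(im,f([(322,212),(457,212)]),.056);y=np.array([.074,.997])
m=px2w(im,f([(291,239),(458,239)]),.011);g=px2w(im,f([(330,305),(434,305)]),.043)
print("carton ctr",c[:,:2].mean(0)+.045*y,c,"mat ctr",m[:,:2].mean(0)+.055*y,"green",g[:,:2].mean(0)-.04*y,g)
E
```

```text
carton ctr [0.65736983 0.12713597] [[0.62412008 0.08446334 0.056     ]
 [0.68395959 0.0800786  0.056     ]] mat ctr [0.65384164 0.12518345] green [6.46558172e-01 5.10633489e-04] [[0.62471192 0.04223344 0.043     ]
 [0.67432443 0.03854783 0.043     ]]
```

```bash
python3 p.py -0.074 .656 .126 .17 .656 .126 .077
```

```text
clock 14.425 tcp [6.158e-01 2.000e-04 2.584e-01] open 0.0393 phi now -0.075 q6 0.03 target q6~ 0.26
turn [-0.001  0.002 -0.001] rows 1.0
shift cm [  3.08 -12.84   8.85] rows 3.0
shift cm [  3.1  -12.83  18.15] rows 2.0
```

Emit:
step_arm([
  [[0,0,0,3,-12.8,5,-1],[0,0,0,3,-12.8,8,-1],[0,0,0,3,-12.8,11,-1],[0,0,0,3,-12.8,14,-1],[0,0,0,3,-12.8,16,-1],[0,0,0,3,-12.8,16,-1],[0,0,0,3,-12.8,16,-1]],
])

```text
clock: 15.3
tcp_pos: [0.6559, 0.1254, 0.1006]
ee_rot: [0.999, -0.038, 0.001, -0.001]
force: [0.7, 0.5, -0.8]
opening: 0.0395
```

```bash
python3 p.py -0.074 .656 .126 .077
```

```text
clock 15.3 tcp [0.6559 0.1254 0.1006] open 0.0395 phi now -0.076 q6 0.23 target q6~ 0.26
turn [-0.001 -0.001 -0.002] rows 1.0
shift cm [ 0.01 -0.05  2.36] rows 1.0
```

Emit:
step_arm([
  [[0,0,0,0,0,1.3,-1],[0,0,0,0,0,2.3,-1],[0,0,0,0,0,2.3,-1],[0,0,0,0,0,2.3,-1],[0,0,0,0,0,2.3,0.3],[0,0,0,0,0,2.3,0.8],[0,0,0,0,0,2.3,0.8],[0,0,0,0,0,-2,1],[0,0,0,0,0,-8,1]],
])

```text
clock: 16.42
tcp_pos: [0.6534, 0.1254, 0.1776]
ee_rot: [0.999, -0.038, -0.003, 0.0]
force: [0.5, 0.1, -0.1]
opening: 0.087
```

```bash
python3 p.py 0.06 .467 .30 .27
```

```text
clock 16.425 tcp [0.6534 0.1254 0.1776] open 0.087 phi now -0.075 q6 0.23 target q6~ 0.51
turn [-0.     0.006 -0.135] rows 1.0
shift cm [-19.96 -16.01  -9.12] rows 5.0
```

Emit:
step_arm([
  [[0,0,0,0,0,-6,1],[0,0,-0.13,-20,-16,-9,1],[0,0,-0.13,-20,-16,-9,1],[0,0,-0.13,-20,-16,-9,1],[0,0,-0.13,-20,-16,-9,1],[0,0,-0.13,-20,-16,-9,1],[0,0,-0.13,-20,-16,-9,1],[0,0,-0.13,-20,-16,-9,1]],
])

```text
clock: 17.42
tcp_pos: [0.4688, 0.2992, 0.2692]
ee_rot: [1.0, 0.027, -0.0, -0.0]
force: [-0.5, -0.3, -1.1]
opening: 0.0884
```

```bash
python3 w.py w7; python3 -c "
import cv2
i=cv2.imread('pics/w7.png');cv2.imwrite('pics/w7b.png',cv2.resize(i[0:200,130:400],None,fx=2.9,fy=2.9,interpolation=cv2.INTER_CUBIC))"
```

```text
[0.46891035 0.2990773  0.26913781]
```

View pics/w7b.png

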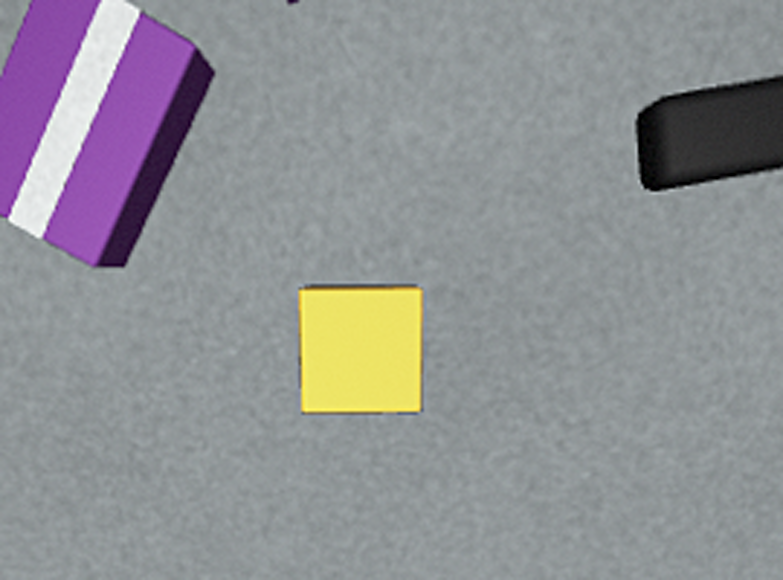

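The yellow box's top corners in this crop are (300,288), (421,288), (421,411) and (302,411). The scanner handle and the purple box are clear of the fingers.

```bash
python3 - <<'E'
from m import *
import pickle,os
im=pickle.load(open("w7.pkl","rb"))
x=fit("yellow",[(300,288),(421,288),(421,411),(302,411)],(130,0),2.9,.075,.045,.045,im)
sys.stdout.flush()
os.system(f"python3 p.py 0.055 {x[0]} {x[1]} .12 {x[0]} {x[1]} .042")
E
```

```text
yellow [0.4657 0.3504 0.0579] rms mm 0.6 edges [44. 44. 45. 44.]
clock 17.475 tcp [0.4689 0.2991 0.2691] open 0.0881 phi now 0.053 q6 0.47 target q6~ 0.59
turn [-0.     0.001 -0.002] rows 1.0
shift cm [-0.03 -5.14 14.92] rows 3.0
shift cm [-2.000e-02 -5.130e+00  2.272e+01] rows 2.0
```

Emit:
step_arm([
  [[0,0,0,0,-5.1,13,1],[0,0,0,0,-5.1,13,1],[0,0,0,0,-5.1,18,1],[0,0,0,0,-5.1,22.5,1],[0,0,0,0,-5.1,22.5,1],[0,0,0,0,-5.1,22.5,-1],[0,0,0,0,-5.1,22.5,-1],[0,0,0,0,-5.1,22.5,-1],[0,0,0,0,-5.1,22.5,-1],[0,0,0,0,-5.1,22.5,-1]],
])

```text
clock: 18.73
tcp_pos: [0.4653, 0.3516, 0.0455]
ee_rot: [1.0, 0.028, 0.0, -0.001]
force: [-0.0, -1.7, 4.5]
opening: 0.0444
```

```bash
python3 p.py -.074 .55 .0 .25 .6365 -.124 .20
```

```text
clock 18.725 tcp [0.4653 0.3516 0.0455] open 0.0444 phi now 0.055 q6 0.55 target q6~ 0.07
turn [-0.002 -0.     0.129] rows 1.0
shift cm [  6.53  35.54 -20.51] rows 7.0
shift cm [ 14.48  48.4  -15.53] rows 3.0
```

Emit:
step_arm([
  [[0,0,0,0,0,0,-1],[0,0,0,0,0,-6,-1],[0,0,0,0,0,-12,-1],[0,0,0,0,0,-18,-1],[0,0,0.13,6.5,35.5,-20.5,-1],[0,0,0.13,6.5,35.5,-20.5,-1],[0,0,0.13,6.5,35.5,-20.5,-1],[0,0,0.13,6.5,35.5,-20.5,-1],[0,0,0.13,6.5,35.5,-20.5,-1],[0,0,0.13,6.5,35.5,-20.5,-1]],
])

```text
clock: 19.98
tcp_pos: [0.5493, -0.0022, 0.2487]
ee_rot: [0.999, -0.038, -0.001, -0.0]
force: [0.8, -0.5, -1.6]
opening: 0.0449
```

```bash
python3 p.py -.074 .6365 -.124 .20 .6365 -.124 .075 
```

```text
clock 19.975 tcp [ 0.5493 -0.0022  0.2487] open 0.0449 phi now -0.076 q6 0.03 target q6~ -0.12
turn [-0.001  0.001 -0.002] rows 1.0
shift cm [ 9.62 11.49  4.85] rows 3.0
shift cm [ 9.64 11.5  17.35] rows 2.0
```

Emit:
step_arm([
  [[0,0,0,9.6,11.5,4.8,-1],[0,0,0,9.6,11.5,4.8,-1],[0,0,0,9.6,11.5,4.8,-1],[0,0,0,9.6,11.5,10,-1],[0,0,0,9.6,11.5,14,-1],[0,0,0,9.6,11.5,17,-1],[0,0,0,9.6,11.5,17,-1],[0,0,0,9.6,11.5,17,-1]],
])

```text
clock: 20.98
tcp_pos: [0.6371, -0.1216, 0.0798]
ee_rot: [0.999, -0.037, 0.0, -0.0]
force: [0.3, 0.0, -0.1]
opening: 0.0448
```

```bash
python3 p.py -.074 .6365 -.124 .0575; python3 w.py w8 
```

```text
clock 20.975 tcp [ 0.6371 -0.1216  0.0798] open 0.0448 phi now -0.075 q6 -0.15 target q6~ -0.12
turn [-0.001 -0.    -0.001] rows 1.0
shift cm [-0.04  0.25  2.23] rows 1.0
[ 0.63777578 -0.12172207  0.08075987]
```

View pics/w8.png

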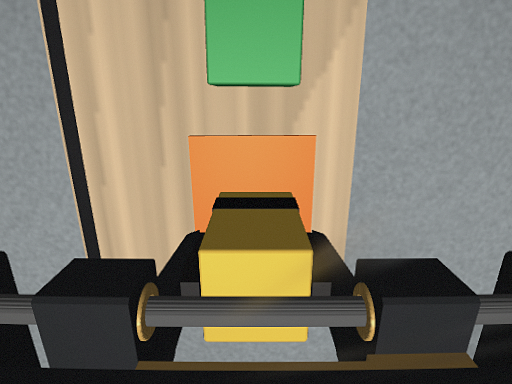

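Emit:
step_arm([
  [[0,0,0,0,0.2,1.2,-1],[0,0,0,0,0.2,2.2,-1],[0,0,0,0,0.2,2.2,-1],[0,0,0,0,0.2,2.2,-1],[0,0,0,0,0.2,2.2,0.3],[0,0,0,0,0.2,2.2,1],[0,0,0,0,0.2,2.2,1],[0,0,0,0,0.2,-4,1],[0,0,0,0,0.2,-10,1],[0,0,0,0,0.2,-16,1]],
])

```text
clock: 22.28
tcp_pos: [0.6362, -0.1236, 0.2409]
ee_rot: [0.999, -0.037, -0.0, -0.0]
force: [1.4, 0.2, -1.4]
opening: 0.0883
```

```bash
python3 p.py -1.645 .391 -.284 .25 
```

```text
clock 22.275 tcp [ 0.6362 -0.1236  0.2409] open 0.0883 phi now -0.075 q6 -0.16 target q6~ 1.02
turn [-0.00e+00  1.00e-03  1.57e+00] rows 9.0
shift cm [-23.25  17.83  -0.91] rows 5.0
```

```bash
python3 p.py -1.645 .341 -.284 .2 
```

```text
clock 22.275 tcp [ 0.6362 -0.1236  0.2409] open 0.0883 phi now -0.075 q6 -0.16 target q6~ 0.95
turn [-0.00e+00  1.00e-03  1.57e+00] rows 9.0
shift cm [-28.24  18.21   4.09] rows 6.0
```

Emit:
step_arm([
  [[0,0,1.57,-28.2,18.2,0,1],[0,0,1.57,-28.2,18.2,0,1],[0,0,1.57,-28.2,18.2,0,1],[0,0,1.57,-28.2,18.2,0,1],[0,0,1.57,-28.2,18.2,4,1],[0,0,1.57,-28.2,18.2,4,1],[0,0,1.57,-28.2,18.2,4,1],[0,0,1.57,-28.2,18.2,4,1],[0,0,1.57,-28.2,18.2,4,1],[0,0,1.57,-28.2,18.2,4,1]],
])

```text
clock: 23.52
tcp_pos: [0.3415, -0.284, 0.1993]
ee_rot: [-0.681, 0.733, 0.0, 0.0]
force: [-0.1, 0.0, -0.4]
opening: 0.0878
```

```bash
python3 p.py -1.645 .341 -.284 .035 ; python3 w.py w9
```

```text
clock 23.525 tcp [ 0.3415 -0.284   0.1993] open 0.0878 phi now -1.644 q6 0.89 target q6~ 0.95
turn [0.001 0.001 0.001] rows 1.0
shift cm [1.000e-02 4.000e-02 1.643e+01] rows 3.0
[ 0.34154757 -0.28398269  0.19921699]
```

View pics/w9.png

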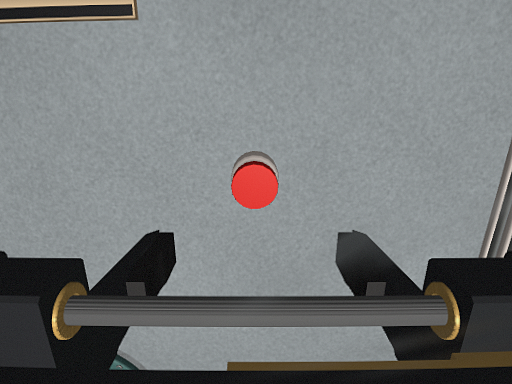

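```bash
python3 - <<'E'
from m import *
import pickle
im=pickle.load(open("w9.pkl","rb"));print(px2w(im,[(255,186),(231,186),(279,186)],.06))
E
```

```text
[[ 0.33858297 -0.2842965   0.06      ]
 [ 0.34023978 -0.26163118  0.06      ]
 [ 0.33692807 -0.30695867  0.06      ]]
```

Emit:
step_arm([
  [[0,0,0,0,0.2,6,1],[0,0,0,0,0.2,11,1],[0,0,0,0,0.2,16.3,1],[0,0,0,0,0.2,16.3,1],[0,0,0,0,0.2,16.3,-1],[0,0,0,0,0.2,16.3,-1],[0,0,0,0,0.2,16.3,-1],[0,0,0,0,0.2,16.3,-1],[0,0,0,0,0.2,16.3,-1],[0,0,0,0,0.2,16.3,-1]],
])

```text
clock: 24.82
tcp_pos: [0.3401, -0.2842, 0.0372]
ee_rot: [-0.68, 0.733, -0.0, 0.0]
force: [-0.1, 2.0, 7.5]
opening: 0.0483
```

```bash
python3 p.py -1.645 .561 .0072 .15  .561 .0072 .045
```

```text
clock 24.825 tcp [ 0.3401 -0.2842  0.0372] open 0.0483 phi now -1.645 q6 0.89 target q6~ 1.66
turn [-0.  0. -0.] rows 1.0
shift cm [-30.7  -19.87 -11.28] rows 7.0
shift cm [-30.7  -19.87  -0.78] rows 2.0
```

Emit:
step_arm([
  [[0,0,0,0,0,-6,-1],[0,0,0,0,0,-12,-1],[0,0,0,-30.7,-19.9,-12,-1],[0,0,0,-30.7,-19.9,-12,-1],[0,0,0,-30.7,-19.9,-12,-1],[0,0,0,-30.7,-19.9,-12,-1],[0,0,0,-30.7,-19.9,-12,-1],[0,0,0,-30.7,-19.9,-12,-1],[0,0,0,-30.7,-19.9,-12,-1]],
])

```text
clock: 25.95
tcp_pos: [0.5624, 0.0105, 0.156]
ee_rot: [-0.682, 0.731, 0.001, 0.0]
force: [-1.0, -0.4, -1.4]
opening: 0.0485
```

```bash
python3 p.py -1.645 .561 .0072 .046; python3 w.py w10
```

```text
clock 25.95 tcp [0.5624 0.0105 0.156 ] open 0.0485 phi now -1.641 q6 1.61 target q6~ 1.66
turn [0.    0.001 0.004] rows 1.0
shift cm [ 0.35  0.11 11.  ] rows 2.0
[0.56094863 0.00889025 0.1556738 ]
```

View pics/w10.png

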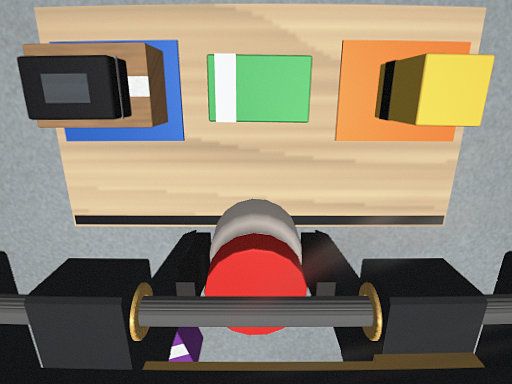

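Emit:
step_arm([
  [[0,0,0,0.2,0,5,-1],[0,0,0,0.2,0,8.5,-1],[0,0,0,0.2,0,10.2,-1],[0,0,0,0.2,0,10.9,-1],[0,0,0,0.2,0,10.9,-1],[0,0,0,0.2,0,10.9,-1],[0,0,0,0.2,0,10.9,0.2],[0,0,0,0.2,0,10.9,0.7],[0,0,0,0.2,0,10.9,0.7],[0,0,0,0.2,0,7,0.7]],
])

```text
clock: 27.25
tcp_pos: [0.5573, 0.0058, 0.0833]
ee_rot: [-0.68, 0.733, 0.003, -0.003]
force: [0.9, 0.2, 0.8]
opening: 0.0747
```

```bash
python3 p.py -1.645 .45 .0072 .30
```

```text
clock 27.25 tcp [0.5573 0.0058 0.0833] open 0.0747 phi now -1.645 q6 1.61 target q6~ 1.66
turn [0.009 0.001 0.   ] rows 1.0
shift cm [  0.65  10.9  -21.57] rows 4.0
```

Next I'll rise straight up, then back off to check everything.

Emit:
step_arm([
  [[0,0,0,0,0,-6,0.7],[0,0,0,0,0,-12,1],[0,0,0,0.6,6,-22,1],[0,0,0,0.6,10,-24,1],[0,0,0,0.6,10,-24,1],[0,0,0,0.6,10,-24,1],[0,0,0,0.6,10,-24,1]],
])

```text
clock: 28.12
tcp_pos: [0.4607, 0.0069, 0.3254]
ee_rot: [-0.68, 0.733, 0.001, -0.0]
force: [0.0, -0.3, 0.2]
opening: 0.0883
```

```bash
python3 w.py w11; python3 -c "
import cv2
i=cv2.imread('pics/w11.png');cv2.imwrite('pics/w11b.png',cv2.resize(i[0:240,90:430],None,fx=2.35,fy=2.35,interpolation=cv2.INTER_CUBIC))
from cell import bot
cv2.imwrite('pics/s2.png',bot.get_image('scene')['color'])"
```

```text
[0.46057343 0.00689494 0.32474509]
```

View pics/w11b.png

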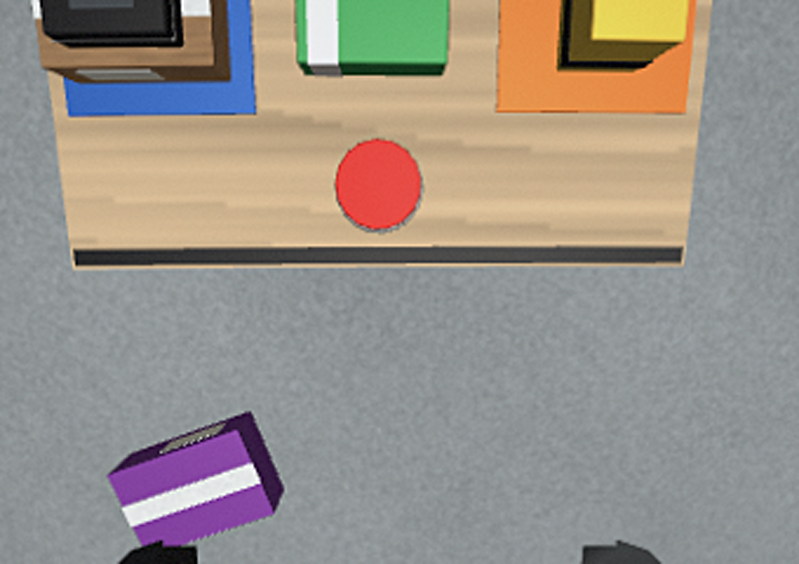

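View pics/s2.png

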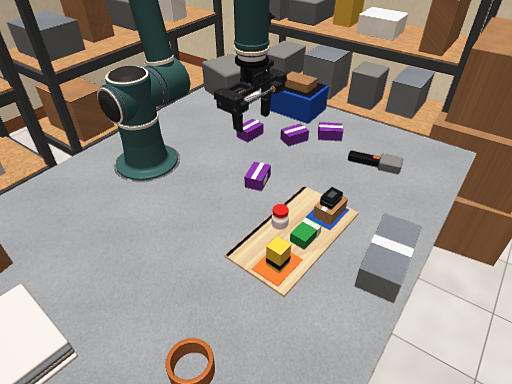

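The order is set out on the board, and the bystanders look undisturbed in the scene picture. I'll move over the board once more to measure everything.

Emit:
step_arm([
  [[0,0,0,0,-10,-2,1],[0,0,0,0,-10,-2,1],[0,0,0,0,-10,-2,1],[0,0,0,0,-10,-2,1],[0,0,0,0,-10,-2,1]],
])

```text
clock: 28.85
tcp_pos: [0.5594, -0.0005, 0.3453]
ee_rot: [-0.68, 0.733, 0.001, -0.001]
force: [-0.4, -1.0, -0.4]
opening: 0.0878
```

```bash
python3 w.py w12; python3 -c "
import cv2
i=cv2.imread('pics/w12.png');cv2.imwrite('pics/w12b.png',cv2.resize(i[0:240,90:430],None,fx=2.35,fy=2.35,interpolation=cv2.INTER_CUBIC))"
```

```text
[ 5.59416386e-01 -4.41451069e-04  3.45708226e-01]
```

View pics/w12b.png

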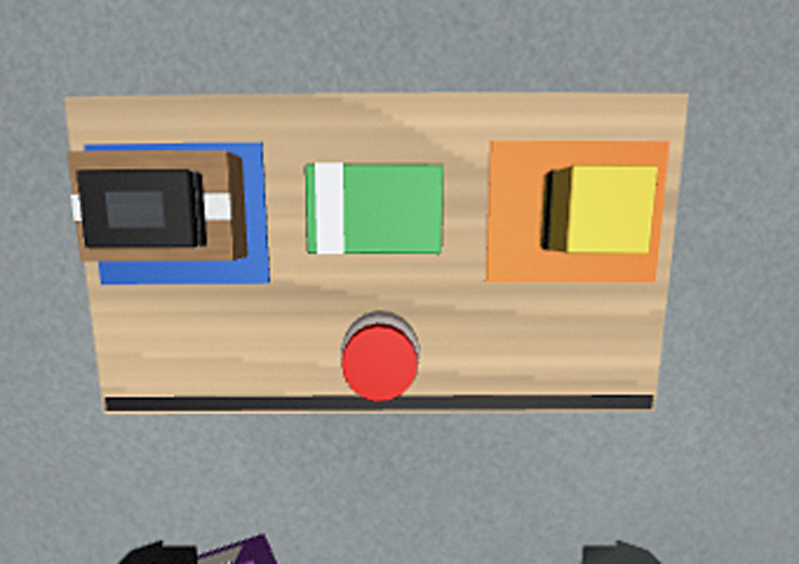

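```bash
python3 - <<'E'
from m import *
import pickle
im=pickle.load(open("w12.pkl","rb"));a=((90,0),2.35)
b=fit("board",[(66,97),(688,94),(653,410),(105,413)],*a,.008,.2,.38,im)
r={}
r["blue"]=fit("blue",[(84,144),(263,142),(270,283),(101,285)],*a,.011,.085,.11,im)
r["orange"]=fit("orange",[(490,141),(669,141),(656,281),(487,282)],*a,.011,.085,.11,im)
r["carton"]=fit("carton",[(68,153),(228,152),(235,259),(82,262)],*a,.056,.06,.09,im)
r["case"]=fit("case",[(78,171),(190,169),(196,246),(84,248)],*a,.086,.04,.06,im)
r["green"]=fit("green",[(306,165),(443,164),(441,254),(308,255)],*a,.043,.05,.08,im)
r["yellow"]=fit("yellow",[(572,167),(658,166),(650,253),(567,253)],*a,.086,.045,.045,im)
r["tub"]=px2w(im,np.array([[380,362]])/2.35+a[0],.068)[0]
c,s=np.cos(b[2]),np.sin(b[2])
for k,v in r.items():
    d=v[:2]-b[:2];print(k,"board mm",np.round([1000*(c*d[0]+s*d[1]),1000*(-s*d[0]+c*d[1])],1))
E
```

```text
board [ 0.6139  0.002  -0.0695] rms mm 0.7 edges [379. 199. 379. 200.]
blue [ 0.6524  0.1247 -0.0689] rms mm 0.4 edges [111.  85. 110.  85.]
orange [ 0.6352 -0.125  -0.0628] rms mm 0.3 edges [110.  85. 110.  85.]
carton [ 0.6565  0.1263 -0.0678] rms mm 0.8 edges [90. 58. 90. 59.]
case [ 0.6552  0.1255 -0.0731] rms mm 0.9 edges [59. 39. 61. 39.]
green [ 0.6455  0.0008 -0.0706] rms mm 0.6 edges [79. 50. 79. 50.]
yellow [ 0.6359 -0.1252 -0.0621] rms mm 0.7 edges [45. 44. 45. 43.]
blue board mm [ 29.8 125. ]
orange board mm [  30.1 -125.2]
carton board mm [ 33.9 126.9]
case board mm [ 32.6 126. ]
green board mm [31.6  1. ]
yellow board mm [  30.7 -125.4]
tub board mm [-53.7  -1.9]
```

All five are within a few mm of their targets, and the arm is clear of everything.

```bash
python3 -c "
from cell import bot
print(bot.sign_off())"
```

```text
the job is handed in; nothing more can be done
None
```

I placed the green box, brown carton, black case, yellow box and tub on the board, in that order. I handed the job in at about 29 s of the 128 s allowed.

The last wrist picture, measured in the board's frame, showed every item well inside its tolerance:

| Item | Measured | Limit |
|---|---|---|
| Carton from blue mat centre | about 4.5 mm | 13 mm |
| Case from carton centre | about 1.6 mm | 12 mm |
| Green box from midway | about 2 mm | 15 mm |
| Yellow box from orange mat centre | about 1 mm | 13 mm |
| Tub to green box, centre to centre | about 85 mm | 68–102 mm |
| Tub from board centre line | about 2 mm | 18 mm |
| Boxes out of square with the board | under 0.01 rad | 0.2 rad |

- **Bystanders:** the tape roll and scanner looked unmoved in the final scene picture. I checked them by eye only, not by measurement.
- **Disagreement:** the first scene-camera estimates for the carton and yellow box differed from the closer wrist views by up to about 10 mm. I used the wrist values, and both grasps came out right.
- **Failed checks:** none.

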